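# Set the slicing guide's fence to its red index tab and clamp it

### The job

Set the slicing guide for the marked slice thickness: slide the blue fence along its slots to the left until its nose just touches the red index tab, without shoving the tab along. Then swing the clamp lever clockwise (seen from above) until it is firmly snug, so the fence is held, but do not overtighten it; leave the other kitchen things alone, and let go.

Things in the scene. Friction and masses are not known exactly. Their poses are not given: they have to be found in the camera images.
- board: beech slicing guide, 230 (x) x 260 (y) mm, fixed, top 22 mm above the worktop. Origin: centre of its underside. x points away from the robot, y left along the slots; yaw up to 0.25 rad. Left edge (y 112 to 130 mm): fixed wooden knife guide, 72 mm high. Far edge (x = 100 mm): scale rail. Plain steel nut of the far slot at (50, -24) mm, 22 mm wide, top 43 mm above the worktop.
- fence: aluminium foot plate (top 29 mm above the worktop) with two slots, and a blue wall on it, 150 mm along x, 12 mm thick, top 79 mm above the worktop. Slides only along board y, range 68 mm, against 2 to 3 N of friction; starts 14 mm or more right of the tab. Axes as the board's; origin: the board's origin shifted by the slide. The wall lies at y -1 to 11 mm, x -75 to 75 mm of it.
- fence_push (a point): point on the right (-y) face of the fence's blue wall, 42 mm beyond the wall's middle along x, 60 mm above the worktop: a clear place to push the wall left with closed fingers (fingertips 50 mm above the worktop clear the steel nut). The wall may also be pinched from above.
- fence_nose (a point): middle of the left (+y) face of the fence's nose, a small blue block over the scale rail at the wall's far end, 36 mm above the worktop. Axes as the board's.
- tab_face (a point): middle of the right (-y) face of the red index tab (26 x 16 mm, top 46 mm above the worktop) on the scale rail: the marked position, where the nose's face must meet it. Friction alone holds the tab: it slips left when pushed with more than about 13 N (15 to 16 N on the fence in all). Axes as the board's.
- lever: black clamp lever on the bolt through the near slot, at (-40, -24) mm of the board; hub 24 mm across, top about 64 mm above the worktop; its arm ends in an orange upright post. Turns clockwise from above to tighten, 2.3 rad in all; at its loosest the arm points 0.7 rad clockwise of board +x (ahead and right) and it starts within 0.2 rad of that. Origin: the bolt's axis at worktop height.
- lever_post (a point): centre of the lever's orange post, a round upright 15 mm across, 40 mm tall, from about 55 to 95 mm (5 mm more or less) above the worktop, 65 mm from the bolt's axis. Push it along its arc with closed fingers, or pinch it. It starts the swing well clear of everything on its left.
- lever_pivot (a point): point on the bolt's axis, level with lever_post. The lever swings with 2 to 3 N at the post until it bites, 0.4 to 1.4 rad from its loosest: this differs each time and cannot be seen. Then the force at the post rises about 3 N per 0.1 rad. Snug from about 6 N at the post, best at 8 to 9 N; over 13 N overtightens it. Let go, it springs back up to 0.1 rad and still holds.
- jar_brown: round spice jar with a dark cap, 41 mm across, 105 mm tall, standing on the hob at the left; origin: centre of its underside; not to be disturbed
- egg_timer: red and white twist timer, 61 mm across, 60 mm tall, right of the board; origin: centre of its underside; not to be disturbed
- coaster: square cork coaster, 95 mm, 6 mm thick, on the hob at the left; origin: centre of its underside; not to be disturbed
- red_lid: round red lid, 121 mm across, 68 mm tall, on the hob at the left; origin: centre of its underside; not to be disturbed
- teaspoon: teaspoon 132 mm long lying on the hob at the left; origin: centre of its underside; not to be disturbed

How it is judged:
By the outcome, as a careful person would: the job done as asked, in the order asked, and still so for the second after the job is handed in, with the robot touching nothing.
It also fails if it takes over 69 s, if anything falls off the work surface, if the arm or the gripper's body presses on something with over 40 N, if the wrist force passes 120 N, or if a joint passes its speed limit or range.

### The arm

A 6-joint arm with a two-finger parallel gripper is mounted at the origin on a cart in front of the work surface, level with it; the furniture and walls round the work are solid. World frame = base frame: x ahead of the robot, y to its left, z up, the work surface at z = 0. Lengths are in m, angles in degrees, forces in N, time in s.
With the tool pointing down it reaches from about 0.35 to 0.875 m from the base axis. Payload 4.2 kg.
Tool frame: the origin (TCP) lies at the very end of the fingers, on their centre line; the grasp point (between the pads) lies 19 mm behind it; z points along the fingers, y is the line along which they close (so a half turn about z gives the same grasp; the last joint's range is limited). The gripper opens to 87 mm and grips with 3 to 60 N. Pads are 19 mm wide; open, the fingers measure 117 mm over their backs; the gripper's body (75 mm by 190 mm) begins 51 mm behind the grasp point.
Start: joints at [14.817, 22.042, 0.453, 0, -68.411, -14.817], TCP at [0.625, 0, 0.223] pointing down, gripper open.
Joint ranges: [-179.83, 179.83], [-69.29, 118.12], [-61.27, 80.66], [-181.25, 117.63], [-171.15, -9.14], [-177.46, 177.46]. Speed limits (degrees/s): [159.86, 159.86, 180, 180, 180, 180].

### API

Orientations are given as [roll, pitch, yaw] about the fixed x, y, z axes, in that order (R = Rz(yaw) Ry(pitch) Rx(roll)).
In Python, from workcell import sensors, imaging, job gives the robot as it stands.
- The arm moves only by the tool arm_command, never from a script. Its argument "commands" is a list of rows, each an object of numbers: "x", "y", "z": the shift along the world's x, y, z in mm; "roll": the turn about the world's z in rad. A call has 1 to 12 rows; each row shifts and turns the commanded pose from where the row before left it; what a row does not reach is not made up. A row lasts 1/8 s, in which the tool goes at most 62.5 mm and 10.7 degrees, less where a joint would pass 70% of its speed; a pose out of reach is approached as far as the arm can. A call is refused whole if a number of a shift passes 62.5 or a number of a turn 0.188, either way. A call with a gripper value outside its range is refused whole. "jaw" is the finger opening in mm, from 0 to 87, set as the call begins (left out, the last holds). The fingers move at their own pace and stop on an object; the grip force is fixed at half the most. Time passes only in rows, so rows that do not move let the fingers close. It gives the time, the measured TCP pose, the force, the opening and the grip force at its end, in the units of the state.
- sensors.get_obs(): the state, without advancing time (a new reading comes with each control period).
- imaging.grab_frame(name): name is "scene" or "side" or "wrist"; returns a dict with "frame" (420x560x3 uint8, red, green, blue), "range_z" (420x560 float32, m along the optical axis (not along the pixel's ray), 0 where there is no reading), "fx", "fy", "cx", "cy" (pixels), "dist" ([k1, k2, p1, p2, k3] as OpenCV has them; the pictures are not rectified), "pose" (4x4, takes a point from camera to world coordinates). Camera axes: x right, y down, z forward; pixel columns grow to the right and rows downward; lengths in m; the calibration is good to about 2 mm. A picture is of the moment at which its call begins.
- job.sign_off(): hands the job in; it is judged then, once.
The state is a dict: "clock": time; "q": joint angles; "joint_vel": joint speeds; "tau": joint torques, N m; "eef_pos": TCP position; "eef_rot": TCP orientation; "force": force on the tool from outside, world axes, zero at the start; "moment": the same for the moment, N m; "width": opening from 0.0 (shut) to 1.0 (fully open); "gripper_force": force on a finger pad.
Only numpy, scipy, OpenCV 4.12 (cv2) and the standard library are available. Lean on these libraries where they do the work, as an engineer would, in place of code of your own. Each camera call takes 0.05 s, during which the arm holds its last target. There are 200 camera calls.

## Working session

There is one attempt and no reset: what is moved stays moved. The work goes in short steps, Python scripts to look and compute and a tool call to move; the robot and the scene stay as the last step left them, time stands still between calls to the robot, and variables do not carry over. Pictures are saved under pics/ and viewed, at most 10 in all, crops included, and the job is handed in when it is done.

Besides the shell and the picture viewer there is one more tool, called after ">>>" as name(argument=value, ...), one argument or row to a line, values as JSON. arm_command: Moves the arm, as the interface text tells. Its arguments: {"type":"object","properties":{"commands":{"type":"array"},"jaw":{"type":"number"}},"required":["commands"]}

```bash
mkdir -p pics; cat > h.py <<'E'
import numpy as np, cv2
from workcell import sensors, imaging, job
def cloud(f):
    h,w=f["range_z"].shape
    u,v=np.meshgrid(np.arange(w),np.arange(h))
    K=np.array([[f["fx"],0,f["cx"]],[0,f["fy"],f["cy"]],[0,0,1.]])
    p=cv2.undistortPoints(np.stack([u,v],-1).reshape(-1,1,2).astype(np.float64),K,np.array(f["dist"],float)).reshape(h,w,2)
    z=f["range_z"].astype(float)
    P=np.dstack([p[...,0]*z,p[...,1]*z,z])
    T=np.array(f["pose"]); W=P@T[:3,:3].T+T[:3,3]
    W[z<=0]=np.nan
    return W
def save(f,n): cv2.imwrite("pics/"+n+".png",f["frame"][...,::-1])
E
python3 - <<'E'
from h import *
import pickle
fs={n:imaging.grab_frame(n) for n in("scene","side","wrist")}
pickle.dump(fs,open("f0.pkl","wb"))
im=np.hstack([cv2.resize(fs[n]["frame"],(400,300)) for n in("scene","side")])
save(fs["scene"],"s0");save(fs["wrist"],"w0")
for n in fs: print(n,np.round(fs[n]["pose"],3).tolist(),fs[n]["fx"])
print(sensors.get_obs())
E
```

```text
scene [[0.792, -0.366, 0.489, -0.004], [-0.61, -0.507, 0.609, -0.612], [0.025, -0.781, -0.625, 0.771], [0.0, 0.0, 0.0, 1.0]] 419.7218057487477
side [[-0.999, -0.013, 0.037, 0.504], [-0.037, 0.595, -0.803, 1.227], [-0.011, -0.804, -0.595, 0.928], [0.0, 0.0, 0.0, 1.0]] 447.26525837040265
wrist [[-1.0, 0.002, -0.003, 0.626], [0.001, 0.956, 0.295, -0.081], [0.003, 0.295, -0.956, 0.383], [0.0, 0.0, 0.0, 1.0]] 295.24730188904647
{'clock': 0.15, 'q': array([ 1.48168286e+01,  2.20807994e+01,  3.99390365e-01, -1.86380308e-02,
       -6.84127268e+01, -1.48179320e+01]), 'joint_vel': array([-0.0818125 , -0.01833918,  0.12298256,  0.07175478,  0.04206059,
        0.03322767]), 'tau': array([ 3.86667998e-04, -3.91052306e+01,  1.87588084e+01,  4.22235444e+00,
        1.23758311e-02, -1.38926293e-04]), 'eef_pos': array([6.24554550e-01, 1.02037331e-05, 2.21725329e-01]), 'eef_rot': array([ 1.79904564e+02, -7.33186798e-03, -9.00079688e+01]), 'force': array([-0.35732471,  0.27122864,  1.08624763]), 'moment': array([-0.01155176,  0.00408449,  0.03945553]), 'gripper_force': 0.0, 'width': 0.9993698952997871}
```

View pics/s0.png

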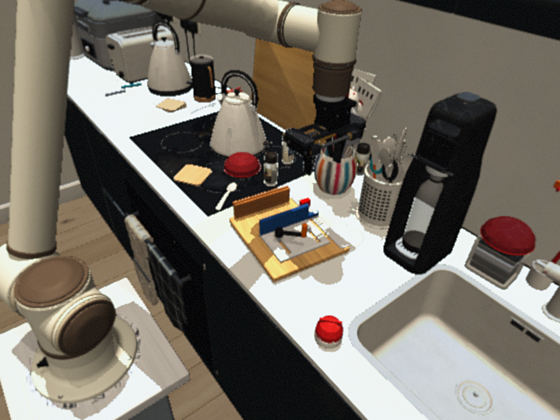

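View pics/w0.png

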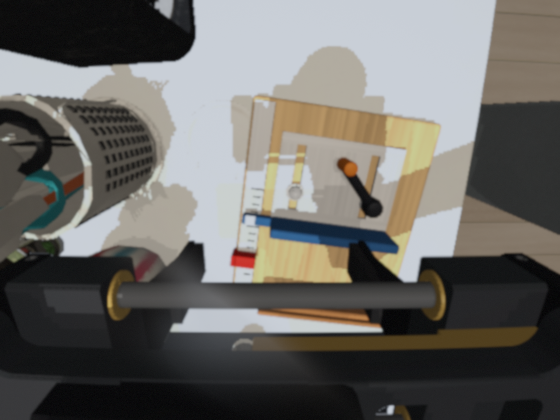

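The wrist view shows the board: blue wall from (270,228) to (395,245), nose at about (250,218), red tab at (244,259), orange post at (347,168) and hub at (373,206). The scene view confirms the layout, with the timer at (329,330).

```bash
python3 - <<'E'
from h import *
import pickle
fs=pickle.load(open("f0.pkl","rb"))
f=fs["wrist"];W=cloud(f);hsv=cv2.cvtColor(f["frame"],cv2.COLOR_RGB2HSV)
H,S,V=[hsv[...,i].astype(int) for i in range(3)]
roi=np.zeros(H.shape,bool);roi[90:330,200:450]=1
Z=W[...,2]
def rep(n,m):
    P=W[m&roi&np.isfinite(Z)]
    if len(P)<4: print(n,len(P));return P
    print(n,len(P),"med",np.round(np.median(P,0),4),"min",np.round(P.min(0),4),"max",np.round(P.max(0),4));return P
blue=(H>95)&(H<125)&(S>110)
P=rep("walltop",blue&(Z>.072)&(Z<.086))
r=cv2.minAreaRect((P[:,:2]*1000).astype(np.float32));print(r)
rep("nose",blue&(Z<.06)&(Z>.03))
P=rep("tab",((H<6)|(H>174))&(S>170)&(Z>.038)&(Z<.054));print(cv2.minAreaRect((P[:,:2]*1000).astype(np.float32)))
P=rep("post",(H>6)&(H<18)&(S>190)&(Z>.083)&(Z<.105));print(cv2.minEnclosingCircle((P[:,:2]*1000).astype(np.float32)))
P=rep("hub",(V<60)&(Z>.055)&(Z<.072))
P=rep("boardtop",(abs(Z-.022)<.004)&(S>50))
P=rep("guide",(abs(Z-.072)<.005)&(S>80)&(H<25)); 
if len(P)>5: print(cv2.minAreaRect((P[:,:2]*1000).astype(np.float32)))
f=fs["side"];W=cloud(f);hsv=cv2.cvtColor(f["frame"],cv2.COLOR_RGB2HSV);H,S,V=[hsv[...,i].astype(int) for i in range(3)];Z=W[...,2]
roi=(W[...,0]>.4)&(W[...,0]<.8)&(abs(W[...,1])<.3)
P=rep("s walltop",(H>95)&(H<125)&(S>110)&(Z>.074));
P=rep("s post",(H>6)&(H<18)&(S>190)&(Z>.06))
c=imaging.grab_frame("wrist");d=f["frame"]
cv2.imwrite("pics/w1.png",cv2.resize(fs["wrist"]["frame"][80:340,200:460,::-1],None,fx=2.3,fy=2.3,interpolation=3))
E
```

```text
walltop 1077 med [0.5689 0.0497 0.0779] min [0.4864 0.0372 0.072 ] max [0.6301 0.0661 0.0802]
((558.505859375, 51.997154235839844), (10.436813354492188, 145.4046173095703), 81.72598266601562)
nose 777 med [0.575  0.0451 0.0484] min [0.4898 0.0347 0.0378] max [0.6489 0.0576 0.06  ]
tab 248 med [0.6668 0.0925 0.0448] min [0.6536 0.0856 0.038 ] max [0.6806 0.1015 0.0472]
((666.8314208984375, 93.8968505859375), (14.234271049499512, 27.18855094909668), 83.29894256591797)
post 167 med [ 0.5539 -0.0336  0.0972] min [ 0.5469 -0.0392  0.0836] max [ 0.5591 -0.0263  0.0996]
((552.583251953125, -32.85888671875), 7.09080171585083)
hub 1095 med [0.5315 0.038  0.0642] min [ 0.489  -0.0197  0.055 ] max [0.6291 0.1577 0.072 ]
boardtop 13382 med [ 0.549  -0.015   0.0214] min [ 0.4272 -0.106   0.018 ] max [0.6807 0.1385 0.026 ]
guide 1034 med [0.5606 0.1562 0.0708] min [ 0.4923 -0.0395  0.067 ] max [0.6458 0.1737 0.0764]
((556.8646240234375, 63.46648406982422), (205.63035583496094, 155.31727600097656), 82.89671325683594)
s walltop 211 med [0.609  0.0587 0.0821] min [ 0.4887 -0.2855  0.074 ] max [0.7995 0.2851 0.7449]
s post 250 med [0.5527 0.1651 0.071 ] min [ 0.4795 -0.1446  0.06  ] max [0.75   0.1811 0.3633]
```

View pics/w1.png

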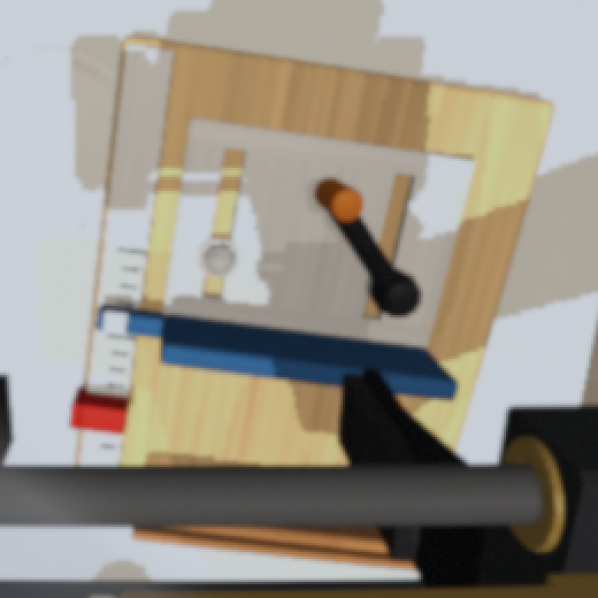

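```bash
python3 - <<'E'
from h import *
import pickle
f=pickle.load(open("f0.pkl","rb"))["wrist"];W=cloud(f);hsv=cv2.cvtColor(f["frame"],cv2.COLOR_RGB2HSV)
H,S,V=[hsv[...,i].astype(int) for i in range(3)];Z=W[...,2]
roi=np.zeros(H.shape,bool);roi[90:330,200:450]=1
blue=(H>95)&(H<125)&(S>110)&roi
P=W[blue&(Z>.076)&(Z<.082)]
d=cv2.fitLine((P[:,:2]*1000).astype(np.float32),cv2.DIST_HUBER,0,.01,.01).ravel();d*=np.sign(d[0]);yaw=np.arctan2(d[1],d[0])
ex=d[:2];ey=np.array([-d[1],d[0]]);print("yaw",yaw)
B=lambda P:np.c_[P[:,:2]@ex,P[:,:2]@ey]*1000
q=B(P);print("wall top x,y pct",np.percentile(q,[1,50,99],axis=0))
far=np.percentile(q[:,0],99)
N=W[roi&(H>90)&(H<130)&(S>60)&(Z>.025)&(Z<.05)];b=B(N);k=b[:,0]>far+4;b=b[k];print("nose",k.sum(),np.percentile(b,[2,50,98],axis=0),np.percentile(N[k,2],[5,50,95]))
T=W[roi&((H<6)|(H>174))&(S>170)&(Z>.02)&(Z<.054)];b=B(T);print("tab",np.percentile(b,[2,50,98],axis=0))
hub=np.zeros(H.shape,bool);hub[195:220,360:386]=1
P=W[hub&(V<70)&(Z>.06)&(Z<.07)];c,r=cv2.minEnclosingCircle((P[:,:2]*1000).astype(np.float32));print("hub",c,r,B(np.array([c])/1000))
c=np.array([[.5526,-.0329]]);print("post",B(c))
# board outline
m=(roi&(abs(Z-.022)<.004)&(S>50)).astype(np.uint8)
b=B(W[m>0]);print("board",np.percentile(b,[.5,99.5],axis=0))
print("world of ex,ey",ex,ey)
E
```

```text
yaw -0.13654006
wall top x,y pct [[475.30847235 122.65530245]
 [557.52770032 126.98036215]
 [617.6318687  132.10712806]]
nose 146 [[621.9961215  122.39679998]
 [631.27483281 126.92889437]
 [653.39485751 132.48338302]] [0.0387237  0.04185558 0.04311429]
tab [[634.78407652 177.0818464 ]
 [648.1436873  181.16290202]
 [660.86660904 190.06706267]]
hub (518.187744140625, 13.734312057495117) 15.895856857299805 [[511.49543306  84.14021943]]
post [[551.9350933   42.62400443]]
board [[432.58885533 -16.28692965]
 [657.9706214  219.66996481]]
world of ex,ey [ 0.99069285 -0.13611618] [0.13611618 0.99069285]
```

```bash
python3 - <<'E'
from h import *
import pickle
fs=pickle.load(open("f0.pkl","rb"))
for n in("scene","side"):
    W=cloud(fs[n]);X,Y,Z=W[...,0],W[...,1],W[...,2]
    for z0 in(.1,.14):
        m=(Z>z0)&(Z<z0+.04)&(X>.4)&(X<.95)&(abs(Y)<.22)
        P=W[m]
        for a in np.arange(-.2,.22,.05):
            q=P[(P[:,1]>a)&(P[:,1]<a+.05)]
            print(n,z0,round(a,2),len(q),np.round(np.percentile(q[:,0],2),3) if len(q)>5 else None)
E
```

```text
scene 0.1 -0.2 276 0.725
scene 0.1 -0.15 36 0.811
scene 0.1 -0.1 341 0.775
scene 0.1 -0.05 211 0.774
scene 0.1 -0.0 52 0.798
scene 0.1 0.05 282 0.779
scene 0.1 0.1 261 0.764
scene 0.1 0.15 137 0.766
scene 0.1 0.2 0 None
scene 0.14 -0.2 282 0.728
scene 0.14 -0.15 10 0.813
scene 0.14 -0.1 283 0.778
scene 0.14 -0.05 213 0.777
scene 0.14 -0.0 24 0.803
scene 0.14 0.05 53 0.813
scene 0.14 0.1 39 0.812
scene 0.14 0.15 34 0.81
scene 0.14 0.2 0 None
side 0.1 -0.2 49 0.724
side 0.1 -0.15 184 0.737
side 0.1 -0.1 48 0.782
side 0.1 -0.05 92 0.549
side 0.1 -0.0 98 0.79
side 0.1 0.05 48 0.788
side 0.1 0.1 132 0.763
side 0.1 0.15 517 0.768
side 0.1 0.2 19 0.802
side 0.14 -0.2 50 0.727
side 0.14 -0.15 182 0.739
side 0.14 -0.1 31 0.775
side 0.14 -0.05 44 0.775
side 0.14 -0.0 23 0.789
side 0.14 0.05 6 0.819
side 0.14 0.1 79 0.801
side 0.14 0.15 85 0.789
side 0.14 0.2 0 None
```

>>> arm_command(
  commands=[
    {"x": -7,"y": 4,"z": -20,"roll": -0.07},
    {"x": -7,"y": 4,"z": -20,"roll": -0.067},
    {"x": -7,"y": 4,"z": -20},
    {"x": -6,"y": 5,"z": -20},
    {},
    {},
  ],
  jaw=0,
)

```text
invalid input at $.commands[2]: expected keys x, y, z, roll
```

>>> arm_command(
  commands=[
    {"x": -7,"y": 4,"z": -22,"roll": -0.07},
    {"x": -7,"y": 4,"z": -22,"roll": -0.067},
    {"x": -7,"y": 4,"z": -22,"roll": 0},
    {"x": -6,"y": 5,"z": -22,"roll": 0},
    {"x": 0,"y": 0,"z": -22,"roll": 0},
    {"x": 0,"y": 0,"z": -22,"roll": 0},
    {"x": 0,"y": 0,"z": 0,"roll": 0},
  ],
  jaw=0,
)

```text
clock: 1.08
eef_pos: [0.5965, 0.0167, 0.0887]
eef_rot: [179.7, -0.1, -97.9]
force: [-0.1, 0.6, 0.9]
width: 0.284
gripper_force: 0.0
```

>>> arm_command(
  commands=[
    {"x": 0,"y": 0,"z": -10,"roll": 0},
    {"x": 0,"y": 0,"z": -10,"roll": 0},
    {"x": 0,"y": 0,"z": -10,"roll": 0},
    {"x": 0,"y": 0,"z": -8,"roll": 0},
    {"x": 0,"y": 0,"z": 0,"roll": 0},
  ],
  jaw=0,
)

```text
clock: 1.7
eef_pos: [0.5975, 0.0169, 0.0517]
eef_rot: [179.9, -0.0, -97.9]
force: [0.9, 0.8, 0.8]
width: 0.006
gripper_force: 0.0
```

```bash
python3 - <<'E'
from h import *
f=imaging.grab_frame("wrist");save(f,"w2")
g=imaging.grab_frame("side");print(sensors.get_obs()["eef_pos"],sensors.get_obs()["force"])
E
```

```text
[0.59819244 0.01701596 0.0526133 ] [ 0.07942662 -0.14832183  0.19525671]
```

View pics/w2.png

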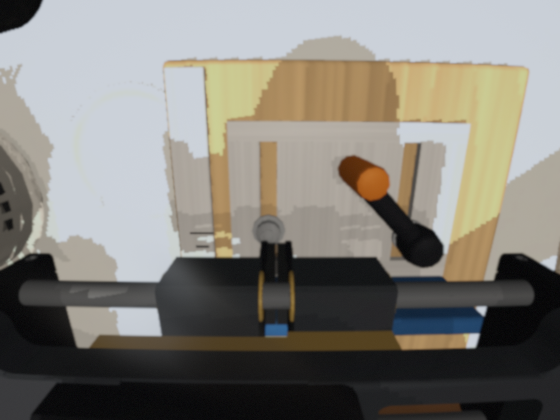

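The closed fingers at (277,290) stand right of the blue wall and clear of the post at (372,182). Next is the push along board +y.

>>> arm_command(
  commands=[
    {"x": 0.5,"y": 4,"z": 0,"roll": 0},
    {"x": 0.5,"y": 4,"z": 0,"roll": 0},
    {"x": 0.5,"y": 4,"z": 0,"roll": 0},
    {"x": 0.6,"y": 4,"z": 0,"roll": 0},
    {"x": 0.6,"y": 4,"z": 0,"roll": 0},
    {"x": 0.6,"y": 4,"z": 0,"roll": 0},
    {"x": 0.5,"y": 4,"z": 0,"roll": 0},
    {"x": 0.6,"y": 4,"z": 0,"roll": 0},
    {"x": 0.5,"y": 4,"z": 0,"roll": 0},
    {"x": 0.5,"y": 4,"z": 0,"roll": 0},
  ],
)

```text
clock: 3.05
eef_pos: [0.6036, 0.0573, 0.0526]
eef_rot: [-180.0, 0.0, -97.8]
force: [0.1, -2.7, 2.7]
width: 0.003
gripper_force: 1.4
```

```bash
cat > gap.py <<'E'
from h import *
ex=np.array([.9907,-.1361]);ey=np.array([.1361,.9907])
for n in("scene","side","wrist"):
    f=imaging.grab_frame(n);W=cloud(f);hsv=cv2.cvtColor(f["frame"],cv2.COLOR_RGB2HSV)
    H,S,V=[hsv[...,i].astype(int) for i in range(3)];X=W[...,:2]@ex*1000;Y=W[...,:2]@ey*1000;Z=W[...,2]
    r=(X>625)&(X<668)&(Y>100)&(Y<205)&(Z>.028)&(Z<.055)
    b=r&(H>95)&(H<128)&(S>90);t=r&((H<6)|(H>174))&(S>150)
    w=(X>470)&(X<630)&(Z>.07)&(Z<.085)&(Y>90)&(Y<200)&(H>95)&(H<128)&(S>90)
    for k,m in(("nose",b),("tab",t),("wall",w)):
        if m.sum()>3: print(n,k,m.sum(),np.round(np.percentile(Y[m],[2,50,98]),1))
o=sensors.get_obs();print(o["eef_pos"][:2]@ey*1000,o["force"],o["clock"])
E
python3 gap.py
```

```text
scene nose 30 [146.4 150.4 157.1]
scene tab 37 [173.3 178.  189.3]
scene wall 163 [141.3 150.3 157.5]
side nose 13 [156.3 159.3 164.4]
side tab 51 [179.6 191.7 197.9]
side wall 165 [150.5 161.5 166.8]
wrist wall 460 [156.8 158.8 160.9]
139.36508992741727 [-0.47304037  0.75620133 -1.2723509 ] 3.2
```

>>> arm_command(
  commands=[
    {"x": 0.4,"y": 3,"z": 0,"roll": 0},
    {"x": 0.4,"y": 3,"z": 0,"roll": 0},
    {"x": 0.3,"y": 2,"z": 0,"roll": 0},
    {"x": 0.3,"y": 2,"z": 0,"roll": 0},
    {"x": 0.1,"y": 1,"z": 0,"roll": 0},
    {"x": 0.1,"y": 1,"z": 0,"roll": 0},
  ],
)

```text
clock: 3.95
eef_pos: [0.6049, 0.069, 0.0524]
eef_rot: [180.0, -0.0, -97.9]
force: [1.7, -2.7, -1.3]
width: 0.005
gripper_force: 1.3
```

```bash
python3 gap.py
```

```text
scene nose 28 [158.4 161.2 170.8]
scene tab 32 [174.4 179.7 188.9]
scene wall 176 [140.8 161.9 171.2]
side nose 10 [164.4 171.4 175.6]
side tab 47 [181.8 191.5 195.9]
side wall 180 [162.5 173.3 178.8]
wrist wall 449 [168.6 170.4 172.6]
150.81553066246988 [-0.32075443 -2.28011439 -1.58459042] 4.1
```

>>> arm_command(
  commands=[
    {"x": 0.1,"y": 0.5,"z": 0,"roll": 0},
    {"x": 0.1,"y": 0.5,"z": 0,"roll": 0},
    {"x": 0,"y": 0.5,"z": 0,"roll": 0},
    {"x": 0.1,"y": 0.5,"z": 0,"roll": 0},
  ],
)

```text
clock: 4.6
eef_pos: [0.6051, 0.071, 0.0525]
eef_rot: [180.0, -0.0, -97.9]
force: [0.7, -2.7, -2.1]
width: 0.005
gripper_force: 1.3
```

>>> arm_command(
  commands=[
    {"x": 0.1,"y": 0.5,"z": 0,"roll": 0},
    {"x": 0.1,"y": 0.5,"z": 0,"roll": 0},
  ],
)

```text
clock: 4.85
eef_pos: [0.6052, 0.072, 0.0525]
eef_rot: [180.0, -0.0, -97.9]
force: [-0.1, -2.2, -1.1]
width: 0.004
gripper_force: 1.3
```

>>> arm_command(
  commands=[
    {"x": 0.1,"y": 0.5,"z": 0,"roll": 0},
    {"x": 0.1,"y": 0.5,"z": 0,"roll": 0},
  ],
)

```text
clock: 5.1
eef_pos: [0.6054, 0.073, 0.0525]
eef_rot: [180.0, -0.0, -97.9]
force: [-0.6, -4.3, -0.7]
width: 0.008
gripper_force: 1.9
```

>>> arm_command(
  commands=[
    {"x": 0,"y": 0.3,"z": 0,"roll": 0},
    {"x": 0,"y": 0,"z": 0,"roll": 0},
  ],
)

```text
clock: 5.35
eef_pos: [0.6054, 0.073, 0.0525]
eef_rot: [180.0, -0.0, -97.9]
force: [-1.7, -4.9, -1.3]
width: 0.007
gripper_force: 2.1
```

```bash
python3 gap.py; python3 - <<'E'
from h import *
f=imaging.grab_frame("scene")["frame"][175:285,220:360,::-1]
g=imaging.grab_frame("side")["frame"];print(g.shape)
cv2.imwrite("pics/c3.png",cv2.resize(f,None,fx=4,fy=4,interpolation=3))
E
```

```text
scene nose 32 [163.1 164.8 178.4]
scene tab 27 [176.6 181.7 189.7]
scene wall 167 [143.  166.4 175.1]
side nose 8 [169.5 174.1 176.8]
side tab 47 [182.7 192.1 197.2]
side wall 164 [169.  176.7 182.3]
wrist wall 446 [172.4 174.3 176.6]
154.7142133945326 [-0.2480782  -4.48000944 -1.00550993] 5.5
(420, 560, 3)
```

View pics/c3.png

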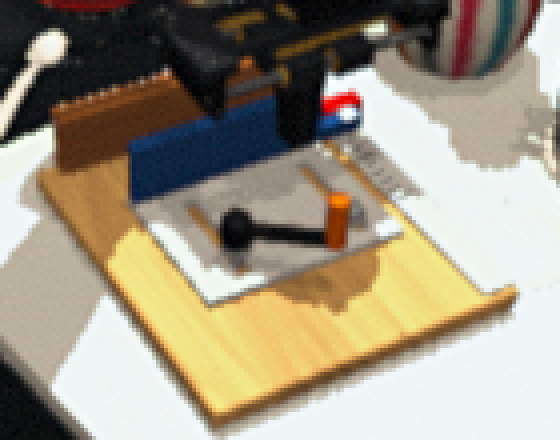

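The nose at crop pixel (340,115) sits against the red tab at (345,100). The last step moved nothing and the force rose, so I'll confirm with a little more push.

>>> arm_command(
  commands=[
    {"x": 0,"y": 0.3,"z": 0,"roll": 0},
    {"x": 0,"y": 0,"z": 0,"roll": 0},
  ],
)

```text
clock: 5.85
eef_pos: [0.6054, 0.0731, 0.0525]
eef_rot: [180.0, -0.0, -97.9]
force: [-1.0, -5.9, -0.9]
width: 0.003
gripper_force: 2.9
```

>>> arm_command(
  commands=[
    {"x": 0,"y": 0.3,"z": 0,"roll": 0},
    {"x": 0,"y": 0,"z": 0,"roll": 0},
  ],
)

```text
clock: 6.1
eef_pos: [0.6054, 0.0731, 0.0525]
eef_rot: [180.0, -0.1, -97.9]
force: [-0.8, -6.7, -0.4]
width: 0.007
gripper_force: 3.3
```

>>> arm_command(
  commands=[
    {"x": -1,"y": -6,"z": 0,"roll": 0},
    {"x": -2,"y": -15,"z": 0,"roll": -0.1},
    {"x": -5,"y": -10,"z": 25,"roll": -0.15},
    {"x": -5,"y": 0,"z": 30,"roll": -0.15},
    {"x": -5,"y": 0,"z": 30,"roll": -0.15},
    {"x": -5,"y": 0,"z": 0,"roll": -0.15},
    {"x": 0,"y": 0,"z": 0,"roll": 0},
    {"x": 0,"y": 0,"z": 0,"roll": 0},
  ],
)

```text
clock: 7.1
eef_pos: [0.5831, 0.0434, 0.1375]
eef_rot: [-180.0, 0.1, -137.8]
force: [-0.9, 0.2, -0.2]
width: 0.005
gripper_force: 0.0
```

```bash
cat > lev.py <<'E'
from h import *
import sys
f=imaging.grab_frame("wrist");W=cloud(f);hsv=cv2.cvtColor(f["frame"],cv2.COLOR_RGB2HSV);save(f,sys.argv[1])
H,S,V=[hsv[...,i].astype(int) for i in range(3)];Z=W[...,2]
r=(W[...,0]>.42)&(W[...,0]<.68)&(abs(W[...,1])<.11)
o=r&(H>4)&(H<20)&(S>170)&(Z>.06)&(Z<.11);zt=np.percentile(Z[o],90);print("ztop",zt,o.sum())
P=W[o&(Z>zt-.006)];c,R=cv2.minEnclosingCircle((P[:,:2]*1000).astype(np.float32));print("post",c,R,len(P),P.mean(0))
k=r&(V<70)&(Z>.055)&(Z<.072)&(np.hypot(W[...,0]-.515,W[...,1]-.014)<.018)
P=W[k];c2,R2=cv2.minEnclosingCircle((P[:,:2]*1000).astype(np.float32));print("hub",c2,R2,P.mean(0))
for h in(c2,(514.7,14.1)): d=np.subtract(c,h);print(np.hypot(*d),np.arctan2(d[1],d[0]))
o=sensors.get_obs();print(o["eef_pos"],o["eef_rot"],o["q"],o["force"],o["clock"])
E
python3 lev.py w4;python3 gap.py
```

```text
ztop 0.09830122765899468 429
post (550.8986206054688, -32.16509246826172) 7.129436016082764 365 [ 0.55060045 -0.0321363   0.09727849]
hub (516.4015502929688, 13.099628448486328) 16.403274536132812 [0.51558344 0.01481806 0.06427275]
56.91171074406969 -0.9195845369731892
58.74350104339603 -0.9068687125408353
[0.58298059 0.04324737 0.13726484] [ 1.79997763e+02  1.91982775e-02 -1.37843160e+02] [ 2.01017095e+01  2.23591518e+01 -1.22012828e+01 -1.12736498e-02
 -5.54226126e+01 -6.79384720e+01] [-0.09096208  0.11838154  0.80338574] 7.15
scene nose 32 [162.8 165.4 178.1]
scene tab 27 [175.8 181.  189. ]
scene wall 219 [161.8 166.3 174.5]
side nose 7 [170.6 174.  176.6]
side tab 44 [184.2 192.5 194.9]
side wall 169 [169.4 177.1 183.1]
wrist wall 1729 [165.5 168.7 175.4]
121.89650174284691 [ 0.13732486  0.85908454 -0.13341573] 7.3
```

View pics/w4.png

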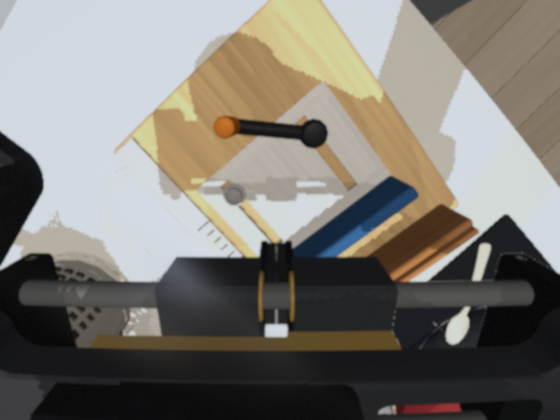

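```bash
python3 - <<'E'
import numpy as np
C=np.array([513,16.5])
F=lambda t:C+67.2*np.array([np.cos(t+.256),np.sin(t+.256)])
for i in range(40):
    t=-.7-.05*i; print(round(t,2),np.round(F(t),1),"d",np.round(F(t-.05)-F(t),1))
E
```

```text
-0.7 [573.7 -12.4] d [-1.5 -3. ]
-0.75 [572.2 -15.4] d [-1.7 -2.9]
-0.8 [570.5 -18.3] d [-1.8 -2.8]
-0.85 [568.7 -21.1] d [-1.9 -2.7]
-0.9 [566.7 -23.8] d [-2.1 -2.6]
-0.95 [564.7 -26.5] d [-2.2 -2.5]
-1.0 [562.4 -29. ] d [-2.3 -2.4]
-1.05 [560.1 -31.4] d [-2.5 -2.3]
-1.1 [557.7 -33.7] d [-2.6 -2.2]
-1.15 [555.1 -35.9] d [-2.7 -2. ]
-1.2 [552.4 -37.9] d [-2.8 -1.9]
-1.25 [549.6 -39.8] d [-2.9 -1.8]
-1.3 [546.8 -41.6] d [-2.9 -1.6]
-1.35 [543.8 -43.2] d [-3.  -1.5]
-1.4 [540.8 -44.7] d [-3.1 -1.3]
-1.45 [537.7 -46. ] d [-3.2 -1.2]
-1.5 [534.6 -47.1] d [-3.2 -1. ]
-1.55 [531.4 -48.1] d [-3.3 -0.8]
-1.6 [528.1 -49. ] d [-3.3 -0.7]
-1.65 [524.8 -49.7] d [-3.3 -0.5]
-1.7 [521.5 -50.2] d [-3.3 -0.3]
-1.75 [518.2 -50.5] d [-3.4 -0.2]
-1.8 [514.8 -50.7] d [-3.4 -0. ]
-1.85 [511.4 -50.7] d [-3.4  0.2]
-1.9 [508.1 -50.5] d [-3.3  0.3]
-1.95 [504.7 -50.2] d [-3.3  0.5]
-2.0 [501.4 -49.7] d [-3.3  0.7]
-2.05 [498.1 -49. ] d [-3.3  0.8]
-2.1 [494.9 -48.2] d [-3.2  1. ]
-2.15 [491.7 -47.2] d [-3.2  1.1]
-2.2 [488.5 -46.1] d [-3.1  1.3]
-2.25 [485.4 -44.8] d [-3.   1.5]
-2.3 [482.4 -43.3] d [-3.   1.6]
-2.35 [479.4 -41.7] d [-2.9  1.8]
-2.4 [476.6 -40. ] d [-2.8  1.9]
-2.45 [473.8 -38.1] d [-2.7  2. ]
-2.5 [471.1 -36. ] d [-2.6  2.2]
-2.55 [468.5 -33.9] d [-2.5  2.3]
-2.6 [466.1 -31.6] d [-2.3  2.4]
-2.65 [463.7 -29.2] d [-2.2  2.5]
```

>>> arm_command(
  commands=[
    {"x": -2,"y": -14,"z": 0,"roll": 0},
    {"x": -2,"y": -14,"z": 0,"roll": 0},
    {"x": -3,"y": -14,"z": 0,"roll": 0},
    {"x": -2,"y": -14,"z": 0,"roll": 0},
    {"x": 0,"y": 0,"z": -17,"roll": 0},
    {"x": 0,"y": 0,"z": -17,"roll": 0},
    {"x": 0,"y": 0,"z": -17,"roll": 0},
    {"x": 0,"y": 0,"z": -16,"roll": 0},
    {"x": 0,"y": 0,"z": 0,"roll": 0},
    {"x": 0,"y": 0,"z": 0,"roll": 0},
  ],
)

```text
clock: 8.55
eef_pos: [0.5742, -0.0132, 0.071]
eef_rot: [-180.0, 0.0, -137.9]
force: [0.2, -0.1, -0.1]
width: -0.0
gripper_force: 0.0
```

>>> arm_command(
  commands=[
    {"x": -2,"y": -2.4,"z": 0,"roll": 0},
    {"x": -1.7,"y": -2.9,"z": 0,"roll": 0},
    {"x": -1.8,"y": -2.8,"z": 0,"roll": 0},
    {"x": -1.9,"y": -2.7,"z": 0,"roll": -0.05},
    {"x": -2.1,"y": -2.6,"z": 0,"roll": -0.05},
    {"x": -2.2,"y": -2.5,"z": 0,"roll": -0.05},
    {"x": -2.3,"y": -2.4,"z": 0,"roll": -0.05},
  ],
)

```text
clock: 9.43
eef_pos: [0.5608, -0.0306, 0.0709]
eef_rot: [-180.0, 0.2, -149.5]
force: [1.2, 3.0, -2.0]
width: 0.003
gripper_force: 1.7
```

>>> arm_command(
  commands=[
    {"x": -2.5,"y": -2.3,"z": 0,"roll": -0.05},
    {"x": -2.6,"y": -2.2,"z": 0,"roll": -0.05},
  ],
)

```text
clock: 9.68
eef_pos: [0.5558, -0.0351, 0.0709]
eef_rot: [-180.0, 0.2, -155.2]
force: [1.2, 4.0, -1.4]
width: 0.004
gripper_force: 1.7
```

```bash
python3 lev.py w5
```

```text
ztop 0.09793064104026761 1080
post (539.1618041992188, -39.62968063354492) 8.442333221435547 662 [ 0.53772458 -0.04096518  0.09676231]
hub (514.6212768554688, 12.189239501953125) 16.37298583984375 [0.51286683 0.0129151  0.06330113]
57.33618374393666 -1.1285052792559906
59.03607749218817 -1.143564008916898
[ 0.55531697 -0.03537937  0.0708634 ] [ 1.79999088e+02  1.74032053e-01 -1.55310139e+02] [ 1.30231278e+01  2.43995973e+01 -2.04784081e+01 -5.10755738e-02
 -4.49517537e+01 -7.82971725e+01] [ 1.47882817  2.50790053 -1.27739769] 9.725
```

View pics/w5.png

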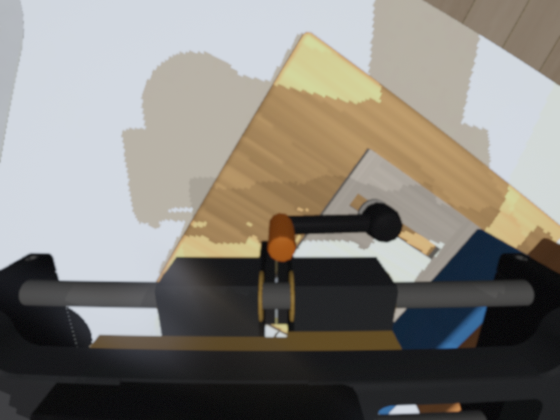

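The post at (281,240) rests centred on the closed fingers at (277,290) and follows the push. I'll continue along the arc.

>>> arm_command(
  commands=[
    {"x": -2.7,"y": -2.0,"z": 0,"roll": -0.05},
    {"x": -2.8,"y": -1.9,"z": 0,"roll": -0.05},
  ],
)

```text
clock: 9.98
eef_pos: [0.5503, -0.0391, 0.0709]
eef_rot: [180.0, 0.2, -160.9]
force: [1.4, 2.6, -1.3]
width: 0.004
gripper_force: 1.7
```

>>> arm_command(
  commands=[
    {"x": -2.9,"y": -1.8,"z": 0,"roll": -0.05},
    {"x": -2.9,"y": -1.6,"z": 0,"roll": -0.05},
  ],
)

```text
clock: 10.22
eef_pos: [0.5446, -0.0425, 0.0709]
eef_rot: [180.0, 0.2, -166.6]
force: [1.8, 2.7, -0.8]
width: 0.005
gripper_force: 1.7
```

>>> arm_command(
  commands=[
    {"x": -3.0,"y": -1.5,"z": 0,"roll": -0.05},
  ],
)

```text
clock: 10.35
eef_pos: [0.5416, -0.044, 0.0709]
eef_rot: [180.0, 0.2, -169.5]
force: [1.8, 3.0, -0.8]
width: 0.005
gripper_force: 1.7
```

>>> arm_command(
  commands=[
    {"x": -3.1,"y": -1.3,"z": 0,"roll": -0.05},
    {"x": -3.2,"y": -1.2,"z": 0,"roll": -0.05},
  ],
)

```text
clock: 10.6
eef_pos: [0.5355, -0.0466, 0.0709]
eef_rot: [180.0, 0.2, -175.2]
force: [2.8, 3.6, -2.0]
width: 0.005
gripper_force: 1.7
```

>>> arm_command(
  commands=[
    {"x": -3.2,"y": -1.0,"z": 0,"roll": -0.05},
    {"x": -3.3,"y": -0.8,"z": 0,"roll": -0.05},
  ],
)

```text
clock: 10.85
eef_pos: [0.5291, -0.0485, 0.071]
eef_rot: [179.9, 0.2, 179.0]
force: [3.0, 1.8, -1.8]
width: 0.009
gripper_force: 1.6
```

>>> arm_command(
  commands=[
    {"x": -3.3,"y": -0.7,"z": 0,"roll": -0.05},
  ],
)

```text
clock: 10.98
eef_pos: [0.5258, -0.0492, 0.0709]
eef_rot: [179.9, 0.2, 176.2]
force: [3.5, 1.9, -1.5]
width: 0.005
gripper_force: 1.7
```

>>> arm_command(
  commands=[
    {"x": -3.3,"y": -0.5,"z": 0,"roll": -0.05},
    {"x": -3.3,"y": -0.3,"z": 0,"roll": -0.05},
  ],
)

```text
clock: 11.22
eef_pos: [0.5192, -0.0502, 0.0709]
eef_rot: [179.9, 0.2, 170.4]
force: [3.1, 1.4, -2.0]
width: 0.006
gripper_force: 1.6
```

>>> arm_command(
  commands=[
    {"x": -3.4,"y": -0.2,"z": 0,"roll": -0.05},
    {"x": -3.4,"y": 0,"z": 0,"roll": -0.05},
  ],
)

```text
clock: 11.48
eef_pos: [0.5123, -0.0505, 0.0709]
eef_rot: [179.9, 0.2, 164.7]
force: [1.6, 1.1, -2.5]
width: 0.007
gripper_force: 1.5
```

>>> arm_command(
  commands=[
    {"x": -3.4,"y": 0.2,"z": 0,"roll": -0.05},
  ],
)

```text
clock: 11.6
eef_pos: [0.5088, -0.0504, 0.0709]
eef_rot: [179.9, 0.2, 161.9]
force: [2.1, -0.3, -2.4]
width: 0.007
gripper_force: 1.5
```

>>> arm_command(
  commands=[
    {"x": -3.3,"y": 0.3,"z": 0,"roll": -0.05},
    {"x": -3.3,"y": 0.5,"z": 0,"roll": -0.05},
  ],
)

```text
clock: 11.85
eef_pos: [0.5021, -0.0498, 0.0709]
eef_rot: [179.9, 0.2, 156.1]
force: [3.2, -1.1, -1.9]
width: 0.003
gripper_force: 1.5
```

>>> arm_command(
  commands=[
    {"x": -3.3,"y": 0.7,"z": 0,"roll": -0.05},
  ],
)

```text
clock: 11.98
eef_pos: [0.4987, -0.0491, 0.0709]
eef_rot: [179.9, 0.2, 153.3]
force: [3.3, -0.8, -2.6]
width: 0.008
gripper_force: 1.4
```

>>> arm_command(
  commands=[
    {"x": -3.3,"y": 0.8,"z": 0,"roll": -0.05},
  ],
)

```text
clock: 12.1
eef_pos: [0.4953, -0.0484, 0.0709]
eef_rot: [179.9, 0.1, 150.4]
force: [2.4, -1.3, -2.5]
width: 0.005
gripper_force: 1.4
```

```bash
python3 lev.py w6; python3 - <<'E'
from h import *
for i in range(3):
    imaging.grab_frame("side"); print(sensors.get_obs()["force"],sensors.get_obs()["gripper_force"])
E
```

```text
ztop 0.09793575778446635 1110
post (481.8287353515625, -38.227046966552734) 8.481645584106445 675 [ 0.48026478 -0.03711464  0.09674035]
hub (508.8131103515625, 13.897472381591797) 15.281570434570312 [0.50802331 0.01635028 0.06336122]
58.69516173770815 -2.048496067867636
61.79514450041715 -2.1316854235023386
[ 0.49483729 -0.04830765  0.0708609 ] [1.79930523e+02 1.13510049e-01 1.50312985e+02] [ 1.31893996e+01  1.96423580e+01 -2.87491118e+01  3.97385747e-02
 -4.14780810e+01 -1.32906088e+02] [ 2.17685736 -0.92974212 -1.53851096] 12.15
[ 2.09985627 -0.31779145 -1.14076198] 1.1470438772812486
[ 1.83447587 -0.35991623 -1.97052136] 1.2036252580583096
[ 2.10923646 -0.43259469 -0.46346398] 1.2509229965507984
```

View pics/w6.png

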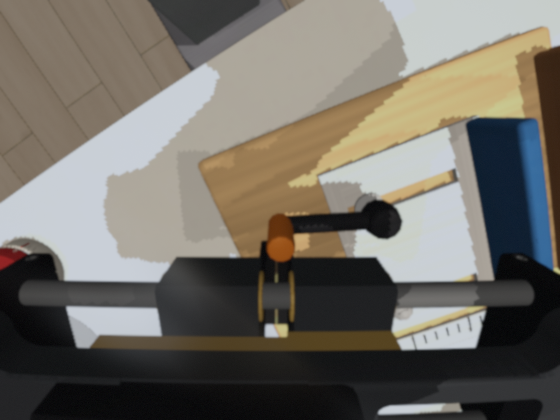

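The post at (281,235) is still centred on the fingers. The red timer at (15,265) is lower than the gripper body, so there is clearance. The lever has not bitten yet, so I'll continue.

>>> arm_command(
  commands=[
    {"x": -3.2,"y": 1.0,"z": 0,"roll": -0.05},
  ],
)

```text
clock: 12.42
eef_pos: [0.4918, -0.0474, 0.0708]
eef_rot: [180.0, 0.1, 147.6]
force: [3.6, -1.6, -0.9]
width: 0.007
gripper_force: 1.5
```

>>> arm_command(
  commands=[
    {"x": -3.2,"y": 1.1,"z": 0,"roll": -0.05},
  ],
)

```text
clock: 12.55
eef_pos: [0.4887, -0.0464, 0.0709]
eef_rot: [180.0, 0.1, 144.7]
force: [4.0, -1.8, -1.1]
width: 0.006
gripper_force: 2.0
```

>>> arm_command(
  commands=[
    {"x": -3.1,"y": 1.3,"z": 0,"roll": -0.05},
  ],
)

```text
clock: 12.68
eef_pos: [0.4858, -0.0452, 0.0709]
eef_rot: [180.0, 0.1, 141.8]
force: [4.2, -4.3, -1.8]
width: 0.005
gripper_force: 2.6
```

>>> arm_command(
  commands=[
    {"x": -1.5,"y": 0.7,"z": 0,"roll": -0.025},
  ],
)

```text
clock: 12.8
eef_pos: [0.4844, -0.0447, 0.071]
eef_rot: [179.9, 0.1, 140.4]
force: [5.0, -5.4, -2.5]
width: 0.008
gripper_force: 2.9
```

```bash
cat > ft.py <<'E'
from h import *
F=[]
for i in range(6):
    imaging.grab_frame("side");o=sensors.get_obs();F.append(np.r_[o["force"],o["gripper_force"]])
m=np.mean(F,0);yaw=np.radians(o["eef_rot"][2]);t=np.array([np.cos(yaw),np.sin(yaw)])
print(m,"along -toolx",-m[:2]@t,"lateral",m[:2]@[-t[1],t[0]],np.array(F)[:,:2]@-t,o["eef_pos"],o["clock"])
E
python3 ft.py
```

```text
[ 4.049025   -4.31806275 -1.94777407  2.46083048] along -toolx 5.871152408894317 lateral 0.754876613042321 [6.62315979 6.32254983 5.16978545 6.2627459  5.31345347 5.53522002] [ 0.48434962 -0.04465908  0.07093466] 13.1
```

>>> arm_command(
  commands=[
    {"x": -1.5,"y": 0.8,"z": 0,"roll": -0.025},
    {"x": -1.5,"y": 0.8,"z": 0,"roll": -0.025},
  ],
)

```text
clock: 13.35
eef_pos: [0.4817, -0.0434, 0.071]
eef_rot: [179.9, 0.2, 137.6]
force: [5.5, -7.2, -2.8]
width: 0.003
gripper_force: 3.5
```

```bash
python3 ft.py
```

```text
[ 5.06289042 -5.99630755 -2.4163511   3.20407922] along -toolx 7.781504813612145 lateral 1.0182075204422927 [8.19377668 7.23984116 7.73230896 7.84453421 8.54928821 7.12927966] [ 0.48165984 -0.0433596   0.07102172] 13.65
```

>>> arm_command(
  commands=[
    {"x": -0.6,"y": 0.4,"z": 0,"roll": -0.01},
    {"x": 0,"y": 0,"z": 0,"roll": 0},
  ],
)

```text
clock: 13.9
eef_pos: [0.4814, -0.043, 0.0711]
eef_rot: [179.9, 0.2, 137.1]
force: [5.1, -6.3, -2.0]
width: 0.007
gripper_force: 3.4
```

```bash
python3 ft.py
```

```text
[ 5.63612762 -6.85964251 -2.70331778  3.39450237] along -toolx 8.79909050412248 lateral 1.1817936365125135 [8.45303962 8.44764816 9.82213912 8.75413025 8.76604269 8.55154319] [ 0.48138284 -0.04298802  0.07111129] 14.2
```

>>> arm_command(
  commands=[
    {"x": 2,"y": -2,"z": 0,"roll": 0},
    {"x": 3,"y": -3,"z": 0,"roll": 0},
    {"x": 6,"y": -6,"z": 0,"roll": 0},
    {"x": 8,"y": -8,"z": 0,"roll": 0},
    {"x": 0,"y": 0,"z": 30,"roll": 0},
    {"x": 0,"y": 0,"z": 50,"roll": 0},
    {"x": 10,"y": 0,"z": 50,"roll": 0},
    {"x": 0,"y": 0,"z": 0,"roll": 0},
    {"x": 0,"y": 0,"z": 0,"roll": 0},
  ],
)

```text
clock: 15.32
eef_pos: [0.5081, -0.0613, 0.2]
eef_rot: [-180.0, -0.1, 136.9]
force: [-0.8, -0.8, -0.7]
width: 0.009
gripper_force: 0.0
```

```bash
python3 lev.py w7; python3 gap.py; python3 - <<'E'
from h import *
f=imaging.grab_frame("scene")["frame"][150:360,160:380,::-1]
cv2.imwrite("pics/c8.png",cv2.resize(f,None,fx=2.8,fy=2.8,interpolation=3))
E
```

```text
ztop 0.09802749191608774 209
post (471.56329345703125, -30.931108474731445) 6.91750431060791 189 [ 0.47148875 -0.03059798  0.09703802]
hub (507.7867431640625, 14.569245338439941) 14.56844425201416 [0.5086235  0.01652086 0.06395153]
58.15858067217255 -2.243163005916601
62.35844916157904 -2.3347114752433487
[ 0.50768778 -0.06135148  0.19936479] [-1.79899452e+02 -1.12732842e-01  1.36926529e+02] [ 1.12978206e+01  1.21704839e+01 -1.72018704e+01 -3.78796486e-02
 -6.07750475e+01 -1.44352656e+02] [0.0292943  0.34071793 0.91017992] 15.375
scene nose 16 [160.5 165.  167.9]
scene wall 170 [162.5 167.1 175.4]
side nose 5 [173.2 175.4 177.6]
side tab 45 [184.6 192.4 197.4]
side wall 168 [171.1 176.8 181.7]
wrist nose 98 [165.5 168.4 175. ]
wrist tab 201 [178.1 184.3 190.7]
wrist wall 2078 [165.5 169.3 175.6]
8.41045180103884 [ 1.0741022  -0.07516014 -0.10931647] 15.525
```

View pics/c8.png

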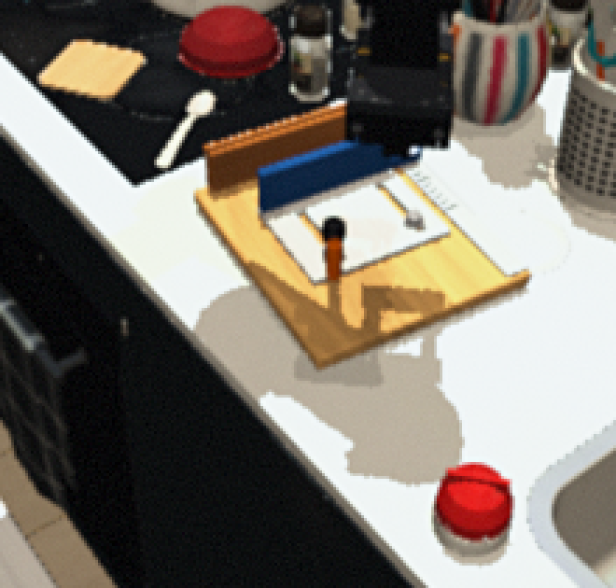

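View pics/w7.png

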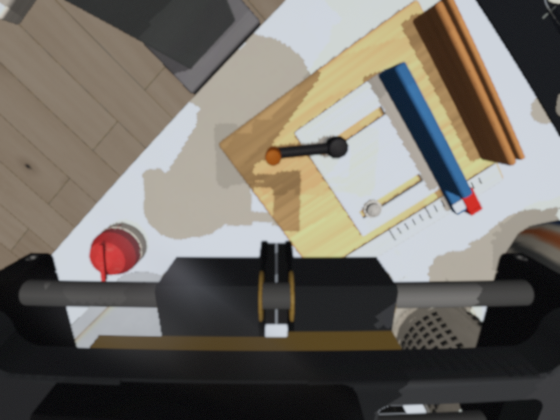

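The nose at (460,205) meets the red tab at (472,203). The lever is tight, with its post at (273,156), the other things stand undisturbed, and the robot is clear of everything.

```bash
python3 -c "
from workcell import job
print(job.sign_off())"
```

```text
the job is handed in; nothing more can be done
None
```

The job is handed in: the fence nose touches the red tab (contact confirmed at about 7 N, tab not shoved), the clamp lever was swung clockwise to about 8.5–9 N, and the robot is clear with nothing else disturbed, after about 15.5 s on the clock.

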